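# Clip the treat box onto the sloping counter rail

## Robot

A 6-joint arm with a two-finger parallel gripper is mounted at the origin on the work surface. World frame = base frame: x ahead of the robot, y to its left, z up, the work surface at z = 0. Lengths are in mm, angles in degrees, forces in N, time in s.
With the tool pointing down it reaches from about 300 to 850 mm from the base axis. Payload 4.2 kg.
Tool frame: the origin (TCP) lies midway between the tips of the shut fingers; the grasp point (between the pads) lies 19 mm behind it; z points along the fingers, y is the line along which they close (so a half turn about z gives the same grasp; the last joint's range is limited). The gripper opens to 91 mm and grips with 3 to 60 N. Pads are 32 mm wide; open, the fingers measure 118 mm over their backs; the gripper's body (76 mm by 178 mm) begins 60 mm behind the grasp point.
Start: joints at [71.276, 18.312, 89.639, -0, 72.044, -1.146], TCP at [173.658, 548.166, 213.976] pointing down, gripper open.
Joint ranges: [-177.97, 177.97], [-48.28, 115.42], [12.27, 149.76], [-77.06, 257.06], [2.81, 150.46], [-146.56, 146.56]. Speed limits (degrees/s): [147.25, 147.25, 180, 180, 180, 180].

## Interface

Orientations are given as [roll, pitch, yaw] about the fixed x, y, z axes, in that order (R = Rz(yaw) Ry(pitch) Rx(roll)).
In Python, from workcell import env gives the robot as it stands.
- The arm moves only by the shell command python3 -m jog 'ROWS' [FORCE]. ROWS is a JSON object of lists of equal length, an entry for each row: "jaw": the finger opening in mm, from 0 to 91.2; "slide": the shift along the tool's x, y, z in units of 30 mm (1.0 is 30 mm), a list of three; "spin": the turn about the tool's z in units of 8 degrees (1.0 is 8 degrees). In form: {"jaw": [jaw, ...], "slide": [[dx, dy, dz], ...], "spin": [spin, ...]}. A call has 1 to 10 rows; each row shifts and turns the commanded pose from where the row before left it, along the tool's axes as they then stand; what a row does not reach is not made up. A row lasts 1/10 s, in which the tool goes at most 50 mm and 8.59 degrees, less where a joint would pass 70% of its speed; a pose out of reach is approached as far as the arm can. A call is refused whole if a number of a shift passes 1 or a number of a turn 1, either way. A call with a gripper value outside its range is refused whole. The fingers move at their own pace and stop on an object; FORCE is the grip in N (left out, the last holds). Time passes only in rows, so rows that do not move let the fingers close. It gives the time, the measured TCP pose, the force, the opening and the grip force at its end, in the units of the state.
- env.state(): the state, without advancing time (a new reading comes with each control period).
- env.grab_frame(name): name is "side" or "top" or "wrist"; returns the picture (384x512x3 uint8, red, green, blue); there is no depth.
- env.camera_model(name): a dict with "fx", "fy", "cx", "cy" (pixels), "D" ([k1, k2, p1, p2, k3] as OpenCV has them; the pictures are not rectified), "camera_from_world" (4x4, takes a point from world to camera coordinates). Camera axes: x right, y up, looking along -z (the intrinsics and any distortion apply to the point x, -y, -z); pixel columns grow to the right and rows downward; lengths in mm; the calibration is good to about 2 mm. A picture is of the moment at which its call begins: read the wrist's pose just before it. camera_model takes no time and is no camera call; for the wrist camera it gives the pose at the moment of the call.
- env.job_done(): hands the job in; it is judged then, once.
The state is a dict: "time_s": time; "qpos": joint angles; "qvel": joint speeds; "effort": joint torques, N m; "ee_pos": TCP position; "ee_rot": TCP orientation; "force": force on the tool from outside, world axes, zero at the start; "torque": the same for the moment, N m; "gripper_width": finger opening in mm; "gripper_force": force on a finger pad.
Only numpy, scipy, OpenCV 4.12 (cv2) and the standard library are available. Lean on these libraries where they do the work, as an engineer would, in place of code of your own. Each camera call takes 0.05 s, during which the arm holds its last target. There are 200 camera calls.

## Task

Clip the loose grey treat box onto the free stretch of the metal rail on the sloping board, beside the box that already hangs there: hook its lip behind the rail's upper edge while its foot is still raised, then tilt it down until the foot clip snaps under the rail's lower edge and the box lies flush, wholly on the rail. Work gently by feel, without forcing the box against the rail, let go of it at the end, and leave the tray, bowl, ramekin and spatula where they are.

Things in the scene. Friction and masses are not known exactly. Their poses are not given: they have to be found in the camera images.
- box: Loose grey plastic clip-on box, about 0.2 kg, lying on its lip and foot. x: foot end to lip end; z: from back face out through lid. Origin: mid length and width, level with the lip's underside (z=0). Shell 84 (x) x 56 (y) mm, back face (lies on the rail) at z=15 mm, lid at z=39. Seated: parallel to the board, same x, y, z directions, origin 7 mm above the board's face.
- grip (a point): Middle of the grip bar on the box's lid, at (-8, 0, 61) mm in the box's frame. The bar is 14 (x) x 44 (y) mm and stands from the lid (z=39) to z=71.
- lip (a point): Tip of the lip's toe, at (22.5, 0, 3.5) mm in the box's frame. The rigid lip is 48 mm wide (y): a leg at x=30.5 to 35.5 from the back face down to z=0, and at its bottom a toe pointing to the foot, x=22.5 to 30.5, z=0 to 7.
- slot (a point): Inner corner of the lip's slot, at (30.5, 0, 15) mm in the box's frame, where leg meets back face. The slot between toe and back face is 8 mm high, 8 mm deep, open towards the foot; it takes the rail's 4 mm edge at up to 25 degrees of tilt. Tilt the box about this corner once the leg bears on the rail's upper edge.
- clip (a joint): Sprung foot clip of the box: 0 = shut, up to 0.0045 m (hard stop) = pushed outwards (box -x). Leg at x=-37 to -33 mm; nose tip at x=-27, z=9.5, from there a lead-in down to x=-32, z=0. It meets the rail's lower edge at 8 to 14 degrees of tilt, gives 3 to 4 mm, and near flush springs back under it. Spring 1.2 N plus 0.5 N per mm; about 4 N at the foot pushes it home.
- board: Fixed wooden board 180 x 236 mm, sloping up away from the robot at 30 degrees. Origin: centre of its upper face. x up the slope, y along the rail (to the robot's left), z square out of the face. Carries the rail. More than 30 N between box and rail or board is forcing; done well it needs under 25 N.
- rail (a point): Nominal middle of the rail's flat top, 22 mm above the board's face. Aluminium hat rail along board y, -100 to +100 mm: flange 60 mm wide (x), 4 mm thick, on a 24 x 18 mm web, so each edge overhangs 18 mm above an 18 mm gap. Slotted holes: the true rail lies up to 12 mm up or down the slope (board x) from this point, not reported; feel for its edge. It stays put.
- neighbour (a point): Origin of an identical box fixed on the rail, nominal place; it covers board y=+34 to +90 mm. The rail is free from y=-100 to +34.
- tray: Orange feeding tray, open, 160 x 200 x 28 mm, origin under its centre. Leave it alone.
- bowl: Stainless bowl, 130 mm across, 50 mm high, origin under its centre. Leave it alone.
- ramekin: Glass ramekin, 76 mm across, 42 mm high, origin under its centre. Leave it alone.
- spatula: Short wooden spatula, 200 mm long, lying on the counter along its x. Leave it alone.

How it is judged (in metres and radians):
On the way, in this order (a step that is already met when the one before it is completed fails the run):
1. the lip's toe is below the rail's flange at its upper edge and touches the rail, with the foot still raised by at least 8 degrees (angle between the z axis of box and the z axis of board, either way round above 0.14 rad and z of lip in the frame of board below 0.0158 m and x of lip in the frame of board between 0 and 0.035 m and y of lip in the frame of board between -0.085 and 0.02 m and contact force between box and board above 0.2 N), for 0.15 s.
2. the box is tilted down flush on the rail and the foot clip has snapped shut (angle between the z axis of box and the z axis of board, either way round below 0.05 rad and angle between the x axis of box and the x axis of board, either way round below 0.08 rad and z of box in the frame of board between 0.004 and 0.0095 m and x of box in the frame of board between -0.018 and 0.018 m and y of box in the frame of board between -0.076 and 0.008 m and value of joint clip below 0.0015 m), for 0.2 s.
At the end, for the whole second after the job is handed in: The box is clipped on the rail: parallel to the board within 3 degrees (4.5 in yaw), origin 4 to 9.5 mm above the board, middle at board y -76 to +8 mm and board x within 18 mm, foot clip shut to within 1.5 mm, released and at rest (all of step 2 and linear speed of box below 0.02 m/s and contact force between the fingers and box below 0.05 N); the robot touches nothing.
It fails at once if the box is forced against the rail or board with more than 30 N (contact force between box and board above 30 N).
It fails at once if the tray is shifted by more than 25 mm (distance of tray from where it was at the start of the episode above 0.025 m).
It fails at once if the bowl is shifted by more than 25 mm (distance of bowl from where it was at the start of the episode above 0.025 m).
It fails at once if the ramekin is shifted by more than 25 mm (distance of ramekin from where it was at the start of the episode above 0.025 m).
It fails at once if the spatula is shifted by more than 25 mm (distance of spatula from where it was at the start of the episode above 0.025 m).
It also fails if it takes over 54 s, if anything falls off the work surface, if the arm or the gripper's body presses on something with over 40 N, if the wrist force passes 120 N, or if a joint passes its speed limit or range.

## Working session

There is one attempt and no reset: what is moved stays moved. The work goes in short steps, Python scripts to look and compute and a shell command to move; the robot and the scene stay as the last step left them, time stands still between calls to the robot, and variables do not carry over. Pictures are saved under pics/ and viewed, at most 10 in all, crops included, and the job is handed in when it is done.

```bash
ls; mkdir -p pics; python3 - <<'E'
from workcell import env
import cv2,numpy as np
print(env.state())
for n in("side","top"):
    cv2.imwrite(f"pics/{n}0.png",env.grab_frame(n)[:,:,::-1]); m=env.camera_model(n); print(n,m)
E
```

```text
pics
{'time_s': 0.0, 'qpos': array([ 7.12751865e+01,  1.83507875e+01,  8.97072956e+01, -8.18012632e-04,
        7.20422155e+01, -1.14683054e+00]), 'qvel': array([ 0.09254091, -0.06931164, -0.06822253, -0.00117454, -0.08139363,
       -0.02317502]), 'effort': array([ 1.16214629e-03, -4.12462056e+01, -2.31983739e+01,  7.27124722e-02,
        4.60103306e-02, -1.41162245e-04]), 'ee_pos': array([173.50207421, 547.66850599, 213.12280033]), 'ee_rot': array([-1.79899706e+02, -1.22987379e-03,  1.62422269e+02]), 'force': array([-0.33996232,  0.0993906 , -0.30109197]), 'torque': array([ 0.00885417, -0.01093196,  0.00799775]), 'gripper_force': 0.0, 'gripper_width': 91.32878632435295}
side {'fx': 417.39629712015534, 'fy': 417.39629712015534, 'cx': 251.29503059710322, 'cy': 190.5743371555815, 'D': array([0.0161642, 0.       , 0.       , 0.       , 0.       ]), 'camera_from_world': array([[ 8.84138075e-01, -4.66763772e-01, -2.07712557e-02,
        -5.17725945e+02],
       [ 3.42816249e-01,  6.17869091e-01,  7.07612045e-01,
        -2.41093794e+02],
       [-3.17453750e-01, -6.32747475e-01,  7.06295795e-01,
        -1.20287245e+03],
       [ 0.00000000e+00,  0.00000000e+00,  0.00000000e+00,
         1.00000000e+00]])}
top {'fx': 379.6462617307495, 'fy': 379.6462617307495, 'cx': 257.40418925780784, 'cy': 194.4713123123983, 'D': array([-0.05452058,  0.        ,  0.        ,  0.        ,  0.        ]), 'camera_from_world': array([[-2.18350492e-03, -9.99994647e-01, -2.43686365e-03,
        -4.67600225e+01],
       [ 9.89336362e-01, -2.51510753e-03,  1.45627046e-01,
        -5.65676921e+02],
       [-1.45632395e-01, -2.09290044e-03,  9.89336558e-01,
        -1.30787775e+03],
       [ 0.00000000e+00,  0.00000000e+00,  0.00000000e+00,
         1.00000000e+00]])}
```

View pics/side0.png

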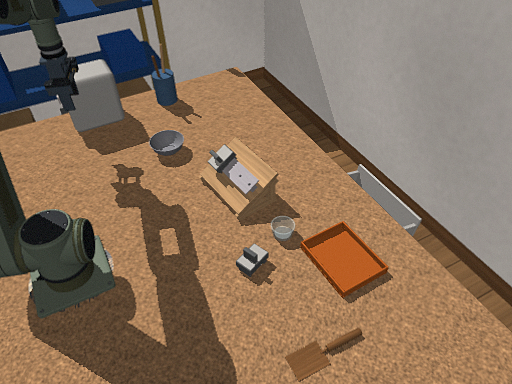

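View pics/top0.png

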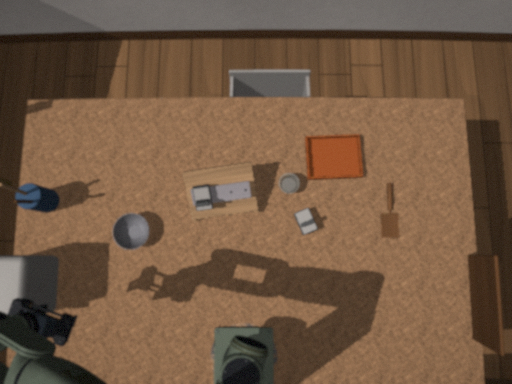

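The side view shows the loose box near (252,260), the board and rail near (238,178), and the neighbour near (222,157). In the top view the box is at (307,221), the board at (222,190) and the ramekin at (290,183). Next I'll enlarge both.

```bash
python3 - <<'E'
import cv2,numpy as np
a=cv2.imread("pics/side0.png")[130:290,190:310]; b=cv2.imread("pics/top0.png")[155:245,175:330]
a=cv2.resize(a,None,fx=3.7,fy=3.7,interpolation=cv2.INTER_CUBIC); b=cv2.resize(b,None,fx=5,fy=5,interpolation=cv2.INTER_CUBIC)
cv2.imwrite("pics/sidec.png",a); cv2.imwrite("pics/topc.png",b)
E
```

```text
(no output)
```

View pics/sidec.png

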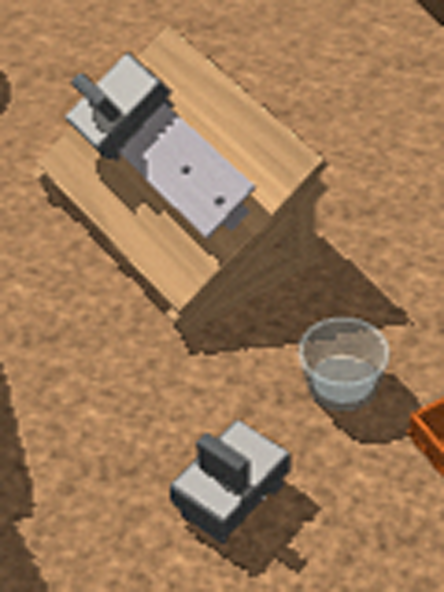

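View pics/topc.png

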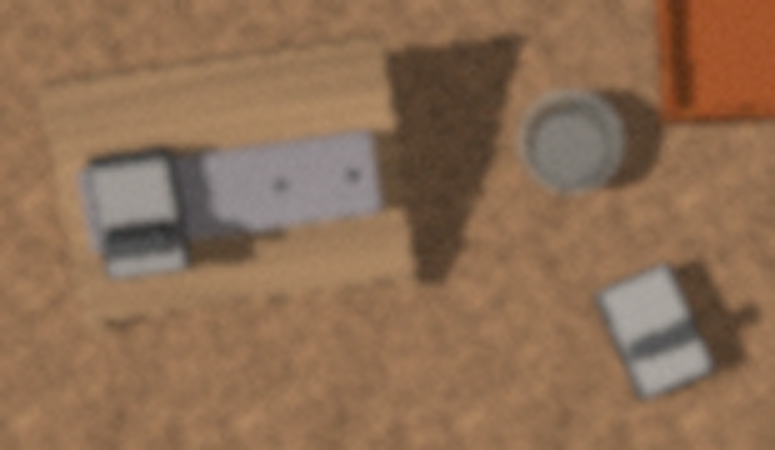

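Both crops show the foot ends facing the robot. In the top crop the loose lid's corners are (600,295), (668,265), (712,365) and (645,398), and the board's corners are visible in both views. I'll triangulate those.

```bash
cat >h.py <<'E'
from workcell import env
import cv2,numpy as np
def ray(n,px,m=None):
    m=m or env.camera_model(n); K=np.array([[m['fx'],0,m['cx']],[0,m['fy'],m['cy']],[0,0,1.]])
    u=cv2.undistortPoints(np.array(px,float).reshape(-1,1,2),K,np.array(m['D']))[:,0]
    T=np.array(m['camera_from_world']); R=T[:3,:3]
    d=np.c_[u[:,0],-u[:,1],-np.ones(len(u))]@R
    return -R.T@T[:3,3], d/np.linalg.norm(d,axis=1)[:,None]
def plane(n,px,z,m=None):
    c,d=ray(n,px,m); return c+d*((z-c[2])/d[:,2])[:,None]
def tri(r1,r2):
    (c1,D1),(c2,D2)=r1,r2; out=[]
    for a,b in zip(D1,D2):
        s=np.linalg.lstsq(np.c_[a,-b],c2-c1,rcond=None)[0]; p,q=c1+s[0]*a,c2+s[1]*b
        out.append(np.r_[(p+q)/2,np.linalg.norm(p-q)])
    return np.array(out)
E
python3 - <<'E'
from h import *
np.set_printoptions(precision=1,suppress=True)
S=lambda p:np.array(p)/3.7+[190,130]; T=lambda p:np.array(p)/5+[175,155]
bs=S([(165,28),(325,162),(178,318),(40,168)]); bt=T([(42,85),(385,40),(415,268),(90,318)])
P=tri(ray("top",bt),ray("side",bs)); print("board +x+y,+x-y,-x-y,-x+y\n",P)
print("rail",tri(ray("top",T([(280,185),(353,175)])),ray("side",S([(186,170),(220,201)]))))
L=plane("top",T([(600,295),(668,265),(712,365),(645,398)]),39)
print("lid",L,L.mean(0),np.linalg.norm(L-np.roll(L,1,0),axis=1))
print("lid yaw",np.degrees(np.arctan2(*(L[:2].sum(0)-L[2:].sum(0))[1::-1])))
print("bar",plane("top",T([(660,343)]),71),plane("side",S([(224,455)]),71))
L=plane("side",S([(238,422),(290,462),(226,520),(172,488)]),39);print(L,L.mean(0))
print("ramekin",plane("top",T([(572,140)]),42))
E
```

```text
board +x+y,+x-y,-x-y,-x+y
 [[630.9 202.6 118.3   2. ]
 [663.9 -30.9 119.7   4.3]
 [515.2 -49.5  21.6   4.3]
 [482.4 182.4  22.2   1.6]]
rail [[567.9  41.5  95.4   3.1]
 [574.7  -8.6  96.9   3.8]]
lid [[ 495.8 -180.8   39. ]
 [ 517.  -229.4   39. ]
 [ 446.1 -259.    39. ]
 [ 423.1 -211.3   39. ]] [ 470.5 -220.1   39. ] [78.8 53.  76.8 52.9]
lid yaw 22.692015816223584
bar [[ 459.5 -218.5   71. ]] [[ 464.4 -228.3   71. ]]
[[ 499.4 -183.9   39. ]
 [ 516.3 -237.2   39. ]
 [ 448.3 -260.5   39. ]
 [ 425.7 -215.3   39. ]] [ 472.4 -224.2   39. ]
ramekin [[ 606.6 -162.4   42. ]]
```

```bash
python3 -m jog '{"jaw":[91,91,91,91,91,91,91,91,91,91],"slide":[[-0.68,-0.87,-0.05],[-0.68,-0.87,-0.05],[-0.68,-0.87,-0.05],[-0.68,-0.87,-0.05],[-0.68,-0.87,-0.05],[-0.68,-0.87,-0.05],[-0.68,-0.87,-0.05],[-0.68,-0.87,-0.05],[-0.68,-0.87,-0.05],[-0.68,-0.87,-0.05]],"spin":[0,0,0,0,0,0,0,0,0,0]}'
python3 -m jog '{"jaw":[91,91,91,91,91,91,91,91,91,91],"slide":[[-0.68,-0.87,-0.05],[-0.68,-0.87,-0.05],[-0.68,-0.87,-0.05],[-0.68,-0.87,-0.05],[-0.68,-0.87,-0.05],[-0.68,-0.87,-0.05],[-0.68,-0.87,-0.05],[-0.68,-0.87,-0.05],[-0.68,-0.87,-0.05],[-0.68,-0.87,-0.05]],"spin":[0,0,0,0,0,0,0,0,0,0]}'
python3 -m jog '{"jaw":[91,91,91,91,91],"slide":[[-0.68,-0.87,-0.05],[-0.68,-0.87,-0.05],[-0.68,-0.87,-0.05],[-0.68,-0.87,-0.05],[-0.68,-0.87,-0.05]],"spin":[0,0,0,0,0]}'
python3 -m jog '{"jaw":[91,91,91,91,91,91,91,91,91],"slide":[[0,0,0],[0,0,0],[0,0,0],[0,0,0],[0,0,0],[0,0,0],[0,0,0],[0,0,0],[0,0,0]],"spin":[1,1,1,1,1,1,1,1,1]}'
python3 -m jog '{"jaw":[91,91,91,91,91,91,91,91,91,91],"slide":[[0,0,0],[0,0,0],[0,0,0],[0,0,0],[0,0,0],[0,0,0],[0,0,0],[0,0,0],[0,0,0],[0,0,0]],"spin":[1,1,1,1,1,1,1,1,0.4,0]}'
python3 - <<'E'
from h import *
cv2.imwrite("pics/w1.png",env.grab_frame("wrist")[:,:,::-1]); print(env.state()['ee_pos'],env.camera_model("wrist"))
E
```

```text
time_s: 1.1
ee_pos: [289.3, 236.3, 228.8]
ee_rot: [-180.0, -0.0, 162.4]
force: [0.2, 0.7, 0.1]
gripper_width: 90.8
gripper_force: 0.0
time_s: 2.1
ee_pos: [405.0, -74.0, 243.7]
ee_rot: [180.0, -0.0, 162.4]
force: [0.5, 1.3, 0.2]
gripper_width: 91.0
gripper_force: 0.0
time_s: 2.6
ee_pos: [462.8, -229.1, 251.1]
ee_rot: [180.0, -0.0, 162.4]
force: [-0.0, 0.6, -0.4]
gripper_width: 90.9
gripper_force: 0.0
time_s: 3.5
ee_pos: [462.5, -227.8, 251.0]
ee_rot: [-179.9, -0.0, 90.1]
force: [-0.0, -0.3, -0.1]
gripper_width: 91.1
gripper_force: 0.0
time_s: 4.5
ee_pos: [462.5, -227.8, 251.0]
ee_rot: [-180.0, 0.0, 23.2]
force: [0.5, 0.4, -0.4]
gripper_width: 91.0
gripper_force: 0.0
[ 462.55481807 -227.78705679  251.06039615] {'fx': 326.58243902684814, 'fy': 326.58243902684814, 'cx': 257.2402134414266, 'cy': 189.62161627021672, 'D': array([-0.04857085,  0.        ,  0.        ,  0.        ,  0.        ]), 'camera_from_world': array([[ 3.95466131e-01, -9.18480385e-01, -5.67157231e-04,
        -3.93113956e+02],
       [ 8.90584602e-01,  3.83606048e-01, -2.44347020e-01,
        -2.88366599e+02],
       [ 2.24645510e-01,  9.61258691e-02,  9.69687688e-01,
        -5.07693999e+02],
       [ 0.00000000e+00,  0.00000000e+00,  0.00000000e+00,
         1.00000000e+00]])}
```

View pics/w1.png

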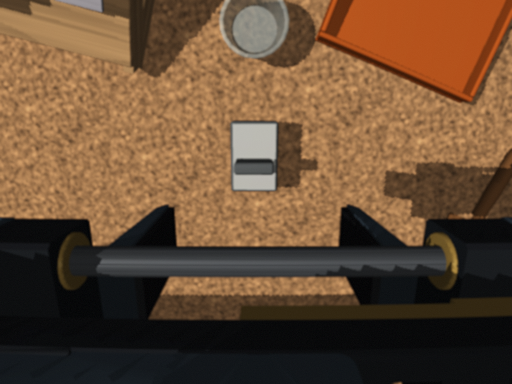

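The wrist view shows the lid from (232,122) to (276,190) and the bar at (254,167), nearly square to the view.

```bash
python3 - <<'E'
from h import *
np.set_printoptions(precision=1,suppress=True)
im=cv2.imread("pics/w1.png"); h=cv2.cvtColor(im,cv2.COLOR_BGR2HSV)
m=((h[...,1]<40)&(h[...,2]>130)).astype(np.uint8); m[:110]=0;m[205:]=0;m[:,:200]=0;m[:,310:]=0
r=cv2.minAreaRect(cv2.findNonZero(m)); print(r)
L=plane("wrist",cv2.boxPoints(r),39); print(L,L.mean(0),np.linalg.norm(L-np.roll(L,1,0),axis=1))
e=[L[(i+1)%4]-L[i] for i in range(4)]; print([np.degrees(np.arctan2(v[1],v[0])) for v in e])
print("bar top",plane("wrist",[(236,163),(273,163)],71))
E
```

```text
((253.5, 156.5), (65.0, 43.0), 90.0)
[[ 497.8 -182.    39. ]
 [ 517.4 -227.5   39. ]
 [ 446.9 -259.    39. ]
 [ 426.3 -211.3   39. ]] [ 472.1 -219.9   39. ] [77.2 49.6 77.2 51.9]
[np.float64(-66.7160911675485), np.float64(-155.97348556843127), np.float64(113.30305009612033), np.float64(22.255353693884334)]
bar top [[ 463.4 -203.4   71. ]
 [ 479.2 -240.3   71. ]]
```

```bash
python3 -m jog '{"jaw":[91,91,91,91,91,91,91,91,91,91],"slide":[[0.13,-0.11,0],[0,0,1],[0,0,1],[0,0,1],[0,0,1],[0,0,1],[0,0,0.8],[0,0,0.6],[0,0,0.4],[0,0,0]],"spin":[0,0,0,0,0,0,0,0,0,0]}'
python3 -m jog '{"jaw":[30,30,30,30,30,30,30,30],"slide":[[0,0,0],[0,0,0],[0,0,0],[0,0,0],[0,0,0],[0,0,0],[0,0,0],[0,0,0]],"spin":[0,0,0,0,0,0,0,0]}' 15
```

```text
time_s: 5.55
ee_pos: [464.2, -222.6, 46.1]
ee_rot: [-179.8, 0.1, 23.3]
force: [-0.8, -0.0, 0.5]
gripper_width: 91.2
gripper_force: 0.0
time_s: 6.35
ee_pos: [465.0, -223.3, 47.5]
ee_rot: [-180.0, 0.0, 23.2]
force: [-0.7, 0.1, 2.9]
gripper_width: 43.8
gripper_force: 15.0
```

```bash
python3 -m jog '{"jaw":[30,30,30,30,30,30,30,30,30],"slide":[[0,0,-0.3],[0,0,-0.6],[0,0,-0.8],[0,0,-0.8],[0,0,-0.8],[0,0,-0.8],[0,0,-0.6],[0,0,-0.4],[0,0,0]],"spin":[0,0,0,0,0.5,0.5,0.5,0.4,0]}'
python3 -m jog '{"jaw":[30,30,30,30,30,30,30,30,30,30],"slide":[[0.1,-0.6,0],[0.16,-1,0],[0.16,-1,0],[0.16,-1,0],[0.16,-1,0],[0.16,-1,0],[0.16,-1,0],[0.16,-1,0],[0.1,-0.7,0],[0.06,-0.36,0]],"spin":[0,0,0,0,0,0,0,0,0,0]}'
python3 -m jog '{"jaw":[30,30],"slide":[[0,0,0],[0,0,0]],"spin":[0,0]}'
python3 - <<'E'
from h import *
import pickle
s=env.state();m=env.camera_model("wrist"); print(s['ee_pos'],s['ee_rot'],s['gripper_width'])
im=env.grab_frame("wrist")[:,:,::-1];cv2.imwrite("pics/w2.png",im);pickle.dump(m,open("w2.pkl","wb"))
cv2.imwrite("pics/w2c.png",cv2.resize(im,None,fx=1.56,fy=1.56,interpolation=cv2.INTER_CUBIC))
E
```

```text
time_s: 7.25
ee_pos: [465.9, -223.7, 202.3]
ee_rot: [179.9, -0.2, 8.0]
force: [0.5, 0.2, -2.2]
gripper_width: 43.6
gripper_force: 15.0
time_s: 8.25
ee_pos: [469.0, 41.2, 199.6]
ee_rot: [-180.0, 0.1, 8.2]
force: [-0.2, -0.1, -2.8]
gripper_width: 44.1
gripper_force: 15.0
time_s: 8.45
ee_pos: [469.6, 39.1, 200.1]
ee_rot: [180.0, 0.0, 8.1]
force: [-0.7, 0.2, -2.1]
gripper_width: 44.1
gripper_force: 15.0
[469.60481888  39.10017203 200.05914714] [1.79965459e+02 4.89813388e-02 8.05326097e+00] 44.10227543312208
```

View pics/w2c.png

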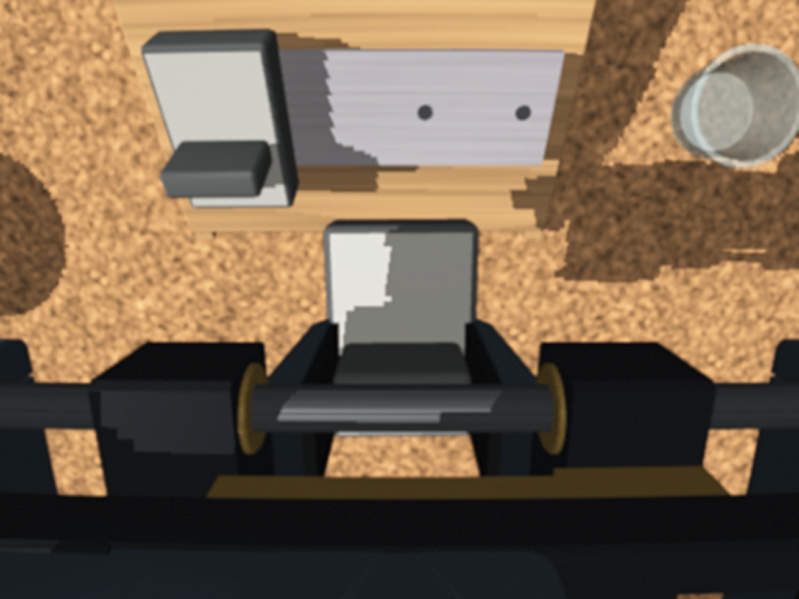

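The wrist view (1.56x) shows the rail's right end from (563,51) to (544,164), its holes at (425,113) and (523,113), and its edges level in the picture. The box is held square. I'll combine the three views.

```bash
python3 - <<'E'
from h import *
import pickle
np.set_printoptions(precision=1,suppress=True)
S=lambda p:np.array(p)/3.7+[190,130]; T=lambda p:np.array(p)/5+[175,155]; W=lambda p:np.array(p)/1.5625
m=pickle.load(open("w2.pkl","rb"))
names=["hole1","hole2","railUR","railLR"]
R=[ray("top",T([(280,185),(353,175),(372,131),(382,208)])),ray("side",S([(186,170),(220,201),(255,187),(208,236)])),ray("wrist",W([(425,113),(523,113),(563,51),(544,164)]),m)]
P=[]
for i,n in enumerate(names):
    A=np.zeros((3,3));b=np.zeros(3)
    for c,d in R:
        Q=np.eye(3)-np.outer(d[i],d[i]);A+=Q;b+=Q@c
    p=np.linalg.solve(A,b);P.append(p);print(n,p,[np.linalg.norm((np.eye(3)-np.outer(d[i],d[i]))@(p-c)) for c,d in R])
print(np.linalg.norm(P[2]-P[3]),np.linalg.norm(P[1]-P[0]),np.degrees(np.arctan2(*(P[0]-P[1])[:2]))) 
# board frame guess yaw 8
y=np.radians(8);X=np.array([np.cos(y)*.866,np.sin(y)*.866,.5]);Y=np.array([-np.sin(y),np.cos(y),0]);Z=np.cross(X,Y)
B=np.array([573,76,70.4])
for p in P: print([float(round(v@(p-B),1)) for v in (X,Y,Z)])
# box lid in hand
L=plane("wrist",W([(328,222),(476,222)]),200.06-47+39,m);print(L)
# rail edges direction: intersect rays with plane through holes mean
c,d=ray("wrist",W([(350,50),(563,51),(380,164),(544,164),(400,231),(556,231),(190,231)]),m)
o=B+22*Z
for off,lab,sl in ((22,"rail",slice(0,4)),(0,"board",slice(4,7))):
    for k in d[sl]:
        q=c+k*((B+off*Z-c)@Z/(k@Z)); print(lab,[float(round(v@(q-B),1)) for v in (X,Y,Z)])
E
```

```text
hole1 [567.4  40.6  96.4] [np.float64(1.7325188811152072), np.float64(1.6214696087508735), np.float64(0.7447821750562915)]
hole2 [574.4  -9.1  97.7] [np.float64(1.9422489886070655), np.float64(1.9210162821842232), np.float64(0.44896191175882033)]
railUR [602.7 -21.  110.6] [np.float64(1.7868029340264882), np.float64(1.2806668693408954), np.float64(0.7625234603975964)]
railLR [552.5 -28.6  83.7] [np.float64(1.228129690560968), np.float64(1.751929434222652), np.float64(1.0838374371696597)]
57.39427466398491 50.21137414857654 -7.999022726790922
[4.0, -34.3, 27.8]
[4.6, -84.5, 28.9]
[33.9, -100.1, 26.9]
[-23.5, -100.8, 29.0]
[[516.5  70.8 192.1]
 [523.8  19.7 192.1]]
rail [32.7, 2.0, 22.0]
rail [32.9, -101.1, 22.0]
rail [-29.1, -10.8, 22.0]
rail [-28.6, -103.3, 22.0]
board [-92.4, -21.9, 0.0]
board [-92.0, -128.2, 0.0]
board [-92.1, 121.8, -0.0]
```

```bash
python3 -m jog '{"jaw":[30,30,30,30,30,30,30,30],"slide":[[0.3,0.05,0],[0.6,0.1,0],[0.8,0.1,0],[0.7,0.1,0.2],[0.4,0.05,0.4],[0.07,0,0.4],[0,0,0],[0,0,0]],"spin":[0,0,0,0,0,0,0,0]}'
python3 -c "
from h import *
s=env.state();print(s['time_s'],s['ee_pos'],s['force'],s['torque'])"
```

```text
time_s: 9.3
ee_pos: [555.5, 39.7, 169.7]
ee_rot: [-180.0, 0.1, 8.0]
force: [0.3, -0.2, -1.8]
gripper_width: 44.2
gripper_force: 15.0
9.3 [555.51733558  39.67426496 169.73837441] [ 0.28857932 -0.19555894 -1.80900501] [-0.07450144  0.22797617  0.01258468]
```

```bash
python3 -m jog '{"jaw":[30,30,30,30,30,30],"slide":[[0,0,0.06],[0,0,0.06],[0,0,0.06],[0,0,0.06],[0,0,0],[0,0,0]],"spin":[0,0,0,0,0,0]}'
python3 -m jog '{"jaw":[30,30,30],"slide":[[0,0,0.06],[0,0,0],[0,0,0]],"spin":[0,0,0]}'
python3 -m jog '{"jaw":[30,30,30],"slide":[[0,0,0.04],[0,0,0],[0,0,0]],"spin":[0,0,0]}'
```

```text
time_s: 9.9
ee_pos: [556.7, 39.9, 163.3]
ee_rot: [-180.0, -0.0, 8.0]
force: [-0.8, -0.4, -2.3]
gripper_width: 44.1
gripper_force: 15.0
time_s: 10.2
ee_pos: [556.7, 39.8, 161.4]
ee_rot: [-180.0, 0.0, 8.0]
force: [-0.5, -0.3, -2.0]
gripper_width: 43.6
gripper_force: 15.0
time_s: 10.5
ee_pos: [556.8, 39.9, 160.7]
ee_rot: [-180.0, -0.0, 8.0]
force: [-1.4, 0.3, 1.0]
gripper_width: 43.8
gripper_force: 15.0
```

```bash
python3 -m jog '{"jaw":[30,30,30],"slide":[[-0.055,0,0.035],[-0.055,0,0.035],[0,0,0]],"spin":[0,0,0]}'
python3 -m jog '{"jaw":[30,30,30],"slide":[[-0.055,0,0.036],[-0.055,0,0.036],[0,0,0]],"spin":[0,0,0]}'
```

```text
time_s: 10.8
ee_pos: [553.5, 39.5, 158.3]
ee_rot: [-180.0, -0.0, 8.0]
force: [-1.1, -0.4, 2.1]
gripper_width: 44.1
gripper_force: 15.0
time_s: 11.1
ee_pos: [549.9, 38.9, 155.7]
ee_rot: [-180.0, 0.0, 8.0]
force: [-0.2, 0.8, 0.3]
gripper_width: 43.8
gripper_force: 15.0
```

```bash
python3 -m jog '{"jaw":[30,30,30],"slide":[[-0.053,0,0.04],[-0.053,0,0.04],[0,0,0]],"spin":[0,0,0]}'
python3 -m jog '{"jaw":[30,30,30],"slide":[[-0.05,0,0.042],[-0.05,0,0.042],[0,0,0]],"spin":[0,0,0]}'
python3 -m jog '{"jaw":[30,30,30],"slide":[[-0.048,0,0.045],[-0.048,0,0.045],[0,0,0]],"spin":[0,0,0]}'
python3 - <<'E'
from h import *
import pickle
s=env.state();m=env.camera_model("wrist"); print(s['ee_pos'],s['force'])
im=env.grab_frame("wrist")[:,:,::-1];cv2.imwrite("pics/w3.png",im);pickle.dump(m,open("w3.pkl","wb"))
cv2.imwrite("pics/w3c.png",cv2.resize(im[:300,120:400],None,fx=2,fy=2,interpolation=cv2.INTER_CUBIC))
E
```

```text
time_s: 11.4
ee_pos: [546.8, 38.5, 153.2]
ee_rot: [-180.0, 0.0, 8.0]
force: [1.0, 0.9, 0.5]
gripper_width: 43.7
gripper_force: 15.0
time_s: 11.7
ee_pos: [543.8, 37.9, 150.8]
ee_rot: [180.0, 0.0, 8.0]
force: [0.7, 0.0, 0.0]
gripper_width: 43.6
gripper_force: 15.0
time_s: 12.0
ee_pos: [540.9, 37.5, 148.1]
ee_rot: [180.0, 0.0, 8.0]
force: [-0.0, 0.7, 0.5]
gripper_width: 43.9
gripper_force: 15.0
[540.85569208  37.53387093 148.09838323] [-0.03187053  0.721916    0.45709792]
```

View pics/w3c.png

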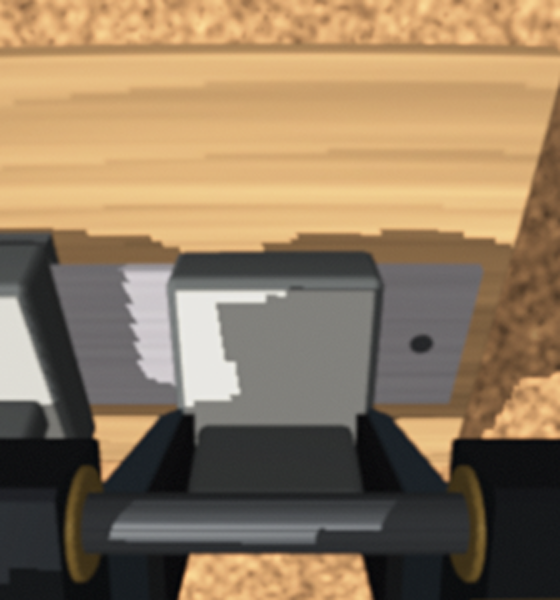

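The picture shows the box's lid clearly tilted lip-up. The lid edge is at crop row 288, the dark end wall spans rows 252–288, and the rail's upper edge is at row 264. I'll compute the tilt and the rail edge.

```bash
python3 - <<'E'
from h import *
import pickle
from scipy.optimize import brentq
np.set_printoptions(precision=1,suppress=True)
def proj(m,p):
    T=m['camera_from_world'];q=T[:3,:3]@p+T[:3,3];K=np.array([[m['fx'],0,m['cx']],[0,m['fy'],m['cy']],[0,0,1.]])
    return cv2.projectPoints(np.array([[q[0],-q[1],-q[2]]]),np.zeros(3),np.zeros(3),K,m['D'])[0].ravel()
u=np.array([np.cos(np.radians(8)),np.sin(np.radians(8)),0]);k=np.array([0,0,1.])
for f,tcp,cols in (("w2",[469.6,39.1,200.06],(275,295)),("w3",[540.86,37.53,148.1],(250,270))):
    m=pickle.load(open(f+".pkl","rb"));g=cv2.cvtColor(cv2.imread(f"pics/{f}.png"),cv2.COLOR_BGR2GRAY)[115:185,cols[0]:cols[1]].mean(1)
    print(f,"profile",[(115+i,int(v)) for i,v in enumerate(g)][8:42])
    G=np.array(tcp)+[0,0,19]
    for a,b,n in((50,-27.5,"lidedge"),(50,-51.5,"wallbottom"),(43.5,-66.5,"legbottom")):
        print(n,[(ph,proj(m,G+u*(a*np.cos(np.radians(ph))-b*np.sin(np.radians(ph)))+k*(a*np.sin(np.radians(ph))+b*np.cos(np.radians(ph))))[1].round(1)) for ph in(0,9,12,15,18)])
m=pickle.load(open("w3.pkl","rb"))
for px in [(155,132),(350,132)]: print("edge",plane("wrist",[px],111.5,m),plane("wrist",[px],113.5,m))
E
```

```text
w2 profile [(123, 161), (124, 163), (125, 173), (126, 181), (127, 185), (128, 184), (129, 183), (130, 184), (131, 184), (132, 183), (133, 185), (134, 186), (135, 184), (136, 184), (137, 186), (138, 185), (139, 163), (140, 108), (141, 52), (142, 36), (143, 40), (144, 47), (145, 53), (146, 55), (147, 57), (148, 72), (149, 102), (150, 122), (151, 127), (152, 127), (153, 126), (154, 126), (155, 126), (156, 126)]
lidedge [(0, np.float64(143.6)), (9, np.float64(138.2)), (12, np.float64(136.8)), (15, np.float64(135.7)), (18, np.float64(134.9))]
wallbottom [(0, np.float64(139.4)), (9, np.float64(128.0)), (12, np.float64(124.6)), (15, np.float64(121.2)), (18, np.float64(118.1))]
legbottom [(0, np.float64(147.0)), (9, np.float64(133.0)), (12, np.float64(128.5)), (15, np.float64(124.1)), (18, np.float64(119.9))]
w3 profile [(123, 110), (124, 108), (125, 87), (126, 63), (127, 54), (128, 54), (129, 55), (130, 56), (131, 57), (132, 58), (133, 58), (134, 58), (135, 59), (136, 61), (137, 67), (138, 81), (139, 96), (140, 108), (141, 112), (142, 111), (143, 106), (144, 119), (145, 157), (146, 182), (147, 177), (148, 156), (149, 145), (150, 141), (151, 134), (152, 129), (153, 127), (154, 128), (155, 128), (156, 128)]
lidedge [(0, np.float64(143.6)), (9, np.float64(138.2)), (12, np.float64(136.8)), (15, np.float64(135.8)), (18, np.float64(135.0))]
wallbottom [(0, np.float64(139.4)), (9, np.float64(128.1)), (12, np.float64(124.6)), (15, np.float64(121.3)), (18, np.float64(118.1))]
legbottom [(0, np.float64(147.1)), (9, np.float64(133.0)), (12, np.float64(128.5)), (15, np.float64(124.1)), (18, np.float64(119.9))]
edge [[585.9 107.9 111.5]] [[586.1 107.4 113.5]]
edge [[603.  -13.7 111.5]] [[603.1 -13.1 113.5]]
```

```bash
python3 - <<'E'
from h import *
import pickle
from scipy.optimize import least_squares
def proj(m,p):
    T=m['camera_from_world'];q=T[:3,:3]@p+T[:3,3];K=np.array([[m['fx'],0,m['cx']],[0,m['fy'],m['cy']],[0,0,1.]])
    return cv2.projectPoints(np.array([[q[0],-q[1],-q[2]]]),np.zeros(3),np.zeros(3),K,m['D'])[0].ravel()
u=np.array([np.cos(np.radians(8)),np.sin(np.radians(8)),0]);k=np.array([0,0,1.])
m=pickle.load(open("w3.pkl","rb"));m2=pickle.load(open("w2.pkl","rb"))
def rows(m,tcp,ph,s,e):
    G=np.array(tcp)+[0,0,19];c,d=np.cos(ph),np.sin(ph)
    return np.array([proj(m,G+u*(a*c-b*d)+k*(a*d+b*c))[1] for a,b in((e,-27.5+s),(50,-51.5+s))])
a0=[469.6,39.1,200.06];a1=[540.86,37.53,148.1]
for e in (46,47,48): print(e,rows(m2,a0,0,0,e))
for s in(0,1.5,3):
  for ph in(8,10,12,14,16): print(s,ph,rows(m,a1,np.radians(ph),s,47).round(1))
E
```

```text
46 [150.88199662 139.3983322 ]
47 [149.06415311 139.3983322 ]
48 [147.24170153 139.3983322 ]
0 8 [144.3 129.3]
0 10 [143.3 126.9]
0 12 [142.5 124.6]
0 14 [141.7 122.4]
0 16 [141.1 120.2]
1.5 8 [145.  129.8]
1.5 10 [144.1 127.5]
1.5 12 [143.4 125.3]
1.5 14 [142.7 123.1]
1.5 16 [142.2 121.1]
3 8 [145.7 130.3]
3 10 [145.  128.1]
3 12 [144.3 126. ]
3 14 [143.8 123.9]
3 16 [143.4 121.9]
```

```bash
python3 -m jog '{"jaw":[30,30,30,30,30],"slide":[[-0.02,0,-0.1],[-0.022,0,-0.095],[0.3,0,-0.065],[0.28,0,-0.06],[0,0,0]],"spin":[0,0,0,0,0]}'
python3 -m jog '{"jaw":[30,30,30,30,30,30],"slide":[[0.02,0,0.1],[0.03,0,0.12],[0.03,0,0.12],[0.025,0,0.1],[0,0,0],[0,0,0]],"spin":[0,0,0,0,0,0]}'
```

```text
time_s: 12.55
ee_pos: [559.1, 40.1, 158.2]
ee_rot: [180.0, -0.1, 8.0]
force: [0.2, -0.5, -2.2]
gripper_width: 43.8
gripper_force: 15.0
time_s: 13.15
ee_pos: [560.2, 40.4, 144.6]
ee_rot: [-180.0, 0.0, 8.0]
force: [-0.9, 0.9, -2.0]
gripper_width: 43.6
gripper_force: 15.0
```

```bash
python3 -m jog '{"jaw":[30,30,30,30,30],"slide":[[0.01,0,0.05],[0.01,0,0.05],[0.01,0,0.05],[0,0,0],[0,0,0]],"spin":[0,0,0,0,0]}'
python3 -m jog '{"jaw":[30,30,30],"slide":[[0.01,0,0.05],[0,0,0],[0,0,0]],"spin":[0,0,0]}'
python3 -m jog '{"jaw":[30,30,30],"slide":[[0.006,0,0.03],[0,0,0],[0,0,0]],"spin":[0,0,0]}'
```

```text
time_s: 13.65
ee_pos: [561.3, 40.5, 140.6]
ee_rot: [-180.0, -0.0, 8.0]
force: [-2.5, -0.7, 1.1]
gripper_width: 44.2
gripper_force: 15.0
time_s: 13.95
ee_pos: [561.7, 40.5, 139.6]
ee_rot: [180.0, -0.1, 8.0]
force: [-2.1, -0.3, 6.2]
gripper_width: 43.6
gripper_force: 15.0
time_s: 14.25
ee_pos: [561.8, 40.5, 139.5]
ee_rot: [180.0, -0.1, 8.0]
force: [-4.9, -0.1, 10.3]
gripper_width: 43.9
gripper_force: 15.0
```

```bash
python3 -m jog '{"jaw":[30,30,30],"slide":[[-0.008,0,-0.04],[0,0,0],[0,0,0]],"spin":[0,0,0]}'
python3 -m jog '{"jaw":[30,30,30],"slide":[[-0.058,0,0.033],[0,0,0],[0,0,0]],"spin":[0,0,0]}'
```

```text
time_s: 14.55
ee_pos: [561.4, 40.5, 139.5]
ee_rot: [-180.0, -0.0, 8.0]
force: [-2.7, -0.7, 5.9]
gripper_width: 43.9
gripper_force: 15.0
time_s: 14.85
ee_pos: [560.8, 40.4, 139.3]
ee_rot: [180.0, -0.2, 8.0]
force: [-1.5, -0.2, 8.4]
gripper_width: 44.0
gripper_force: 15.0
```

```bash
cat >>h.py <<'E'
from scipy.optimize import least_squares
u=np.array([np.cos(np.radians(8)),np.sin(np.radians(8)),0]);k=np.array([0,0,1.])
def proj(m,p):
    T=m['camera_from_world'];q=T[:3,:3]@p+T[:3,3];K=np.array([[m['fx'],0,m['cx']],[0,m['fy'],m['cy']],[0,0,1.]])
    return cv2.projectPoints(np.array([[q[0],-q[1],-q[2]]]),np.zeros(3),np.zeros(3),K,m['D'])[0].ravel()
def rows(m,tcp,ph,s,e=47):
    G=np.array(tcp)+[0,0,19];c,d=np.cos(ph),np.sin(ph)
    return np.array([proj(m,G+u*(a*c-b*d)+k*(a*d+b*c))[1] for a,b in((e,-27.5+s),(50,-51.5+s))])
E
python3 - <<'E'
from h import *
s=env.state();m=env.camera_model("wrist");im=env.grab_frame("wrist")[:,:,::-1];cv2.imwrite("pics/w4.png",im)
g=cv2.cvtColor(im,cv2.COLOR_BGR2GRAY)
for c in((225,235),(262,280)): print(c,[(i,int(g[i,c[0]:c[1]].mean())) for i in range(112,152)])
print(s['ee_pos'],s['force'])
for sl in(0,3):
  for ph in(8,10,12,14,16): print(sl,ph,rows(m,s['ee_pos'],np.radians(ph),sl).round(1))
cv2.imwrite("pics/w4c.png",cv2.resize(im[:300,120:400],None,fx=2,fy=2,interpolation=cv2.INTER_CUBIC))
E
```

```text
(225, 235) [(112, 173), (113, 175), (114, 180), (115, 184), (116, 186), (117, 186), (118, 185), (119, 184), (120, 185), (121, 183), (122, 183), (123, 185), (124, 189), (125, 194), (126, 200), (127, 194), (128, 148), (129, 84), (130, 50), (131, 48), (132, 50), (133, 51), (134, 52), (135, 52), (136, 53), (137, 55), (138, 64), (139, 79), (140, 94), (141, 104), (142, 108), (143, 110), (144, 113), (145, 152), (146, 210), (147, 232), (148, 231), (149, 230), (150, 230), (151, 225)]
(262, 280) [(112, 171), (113, 175), (114, 180), (115, 185), (116, 187), (117, 186), (118, 184), (119, 183), (120, 184), (121, 184), (122, 173), (123, 138), (124, 107), (125, 102), (126, 107), (127, 103), (128, 81), (129, 58), (130, 48), (131, 48), (132, 50), (133, 50), (134, 51), (135, 52), (136, 53), (137, 55), (138, 63), (139, 79), (140, 93), (141, 104), (142, 108), (143, 105), (144, 94), (145, 99), (146, 121), (147, 132), (148, 130), (149, 128), (150, 127), (151, 127)]
[560.817432    40.38234463 139.27261267] [-1.45648277 -0.18479839  8.4221135 ]
0 8 [144.2 129.4]
0 10 [143.3 127. ]
0 12 [142.4 124.7]
0 14 [141.6 122.4]
0 16 [141.  120.3]
3 8 [145.7 130.4]
3 10 [144.9 128.2]
3 12 [144.2 126. ]
3 14 [143.7 124. ]
3 16 [143.2 122. ]
```

View pics/w4c.png

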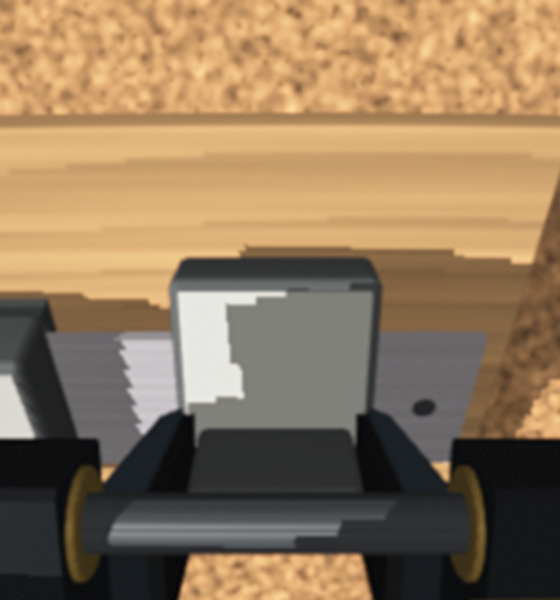

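The view shows the box with its lip wall past the rail's upper edge. The rail edge is at crop row 332 and the wall's lower rim at row 257. The wall has moved by about 2.8 px, so the tilt is now about 10° up in the world.

```bash
python3 - <<'E'
from h import *
m=env.camera_model("wrist");tcp=env.state()['ee_pos']
im=cv2.imread("pics/w4.png");g=cv2.cvtColor(im,cv2.COLOR_BGR2GRAY)
print([(i,int(g[i,315:350].mean())) for i in range(158,174)])
for row in(165.5,):
  for z in(111.5,113.5,115):
    P=plane("wrist",[(330,row)],z,m)[0];d=P-tcp;U=d[0]*u[0]+d[1]*u[1];K=P[2]-tcp[2]-19
    for ph in(9,10,12):
      c,s=np.cos(np.radians(ph)),np.sin(np.radians(ph));print(z,P.round(1),ph,"E in box",round(U*c+K*s-8,1),[round(-U*s+K*c+B,1) for B in(63.5,66.5)])
E
```

```text
[(158, 105), (159, 105), (160, 106), (161, 107), (162, 106), (163, 106), (164, 105), (165, 105), (166, 104), (167, 104), (168, 104), (169, 104), (170, 104), (171, 103), (172, 102), (173, 101)]
111.5 [ 6.015e+02 -2.000e-01  1.115e+02] 9 E in box 18.9 [np.float64(11.9), np.float64(14.9)]
111.5 [ 6.015e+02 -2.000e-01  1.115e+02] 10 E in box 18.0 [np.float64(11.4), np.float64(14.4)]
111.5 [ 6.015e+02 -2.000e-01  1.115e+02] 12 E in box 16.1 [np.float64(10.5), np.float64(13.5)]
113.5 [6.018e+02 3.000e-01 1.135e+02] 9 E in box 19.5 [np.float64(13.8), np.float64(16.8)]
113.5 [6.018e+02 3.000e-01 1.135e+02] 10 E in box 18.7 [np.float64(13.3), np.float64(16.3)]
113.5 [6.018e+02 3.000e-01 1.135e+02] 12 E in box 16.9 [np.float64(12.4), np.float64(15.4)]
115 [6.02e+02 6.00e-01 1.15e+02] 9 E in box 20.0 [np.float64(15.2), np.float64(18.2)]
115 [6.02e+02 6.00e-01 1.15e+02] 10 E in box 19.2 [np.float64(14.7), np.float64(17.7)]
115 [6.02e+02 6.00e-01 1.15e+02] 12 E in box 17.4 [np.float64(13.8), np.float64(16.8)]
```

```bash
python3 -m jog '{"jaw":[30,30,30],"slide":[[-0.05,0,-0.02],[-0.05,0,0.005],[0,0,0]],"spin":[0,0,0]}'
python3 -m jog '{"jaw":[30,30,30],"slide":[[-0.05,0,0.009],[-0.05,0,0.009],[0,0,0]],"spin":[0,0,0]}'
```

```text
time_s: 15.2
ee_pos: [557.3, 39.9, 138.4]
ee_rot: [-180.0, -0.1, 8.0]
force: [0.6, 0.4, 1.4]
gripper_width: 44.0
gripper_force: 15.0
time_s: 15.5
ee_pos: [553.4, 39.4, 137.7]
ee_rot: [-180.0, 0.0, 8.0]
force: [-0.0, -0.4, -0.0]
gripper_width: 43.8
gripper_force: 15.0
```

```bash
python3 -m jog '{"jaw":[30,30,30],"slide":[[-0.05,0,0.009],[0,0,0],[0,0,0]],"spin":[0,0,0]}'
python3 -m jog '{"jaw":[30,30,30],"slide":[[-0.05,0,0.009],[0,0,0],[0,0,0]],"spin":[0,0,0]}'
python3 -m jog '{"jaw":[30,30,30],"slide":[[-0.05,0,0.009],[0,0,0],[0,0,0]],"spin":[0,0,0]}'
```

```text
time_s: 15.8
ee_pos: [551.7, 39.2, 137.4]
ee_rot: [-180.0, 0.1, 8.0]
force: [-0.5, 0.4, -0.5]
gripper_width: 44.1
gripper_force: 15.0
time_s: 16.1
ee_pos: [550.3, 39.0, 137.2]
ee_rot: [-180.0, 0.1, 8.0]
force: [-0.2, 0.6, -2.2]
gripper_width: 44.0
gripper_force: 15.0
time_s: 16.4
ee_pos: [549.2, 38.8, 137.0]
ee_rot: [-180.0, 0.0, 8.0]
force: [0.2, 0.7, -2.6]
gripper_width: 43.7
gripper_force: 15.0
```

```bash
python3 -m jog '{"jaw":[30,30,30],"slide":[[-0.04,0,0.005],[0,0,0],[0,0,0]],"spin":[0,0,0]}'
python3 -m jog '{"jaw":[30,30,30],"slide":[[-0.04,0,0.005],[0,0,0],[0,0,0]],"spin":[0,0,0]}'
python3 - <<'E'
from h import *
s=env.state();m=env.camera_model("wrist");im=env.grab_frame("wrist")[:,:,::-1];cv2.imwrite("pics/w5.png",im)
g=cv2.cvtColor(im,cv2.COLOR_BGR2GRAY)
for c in((225,235),(262,280)): print(c,[(i,int(g[i,c[0]:c[1]].mean())) for i in range(112,152)])
print("edge",[(i,int(g[i,312:350].mean())) for i in range(125,185)])
print(s['ee_pos'],s['force'])
E
```

```text
time_s: 16.7
ee_pos: [548.1, 38.6, 137.0]
ee_rot: [-180.0, -0.0, 8.0]
force: [-1.0, -0.1, -2.6]
gripper_width: 43.4
gripper_force: 15.0
time_s: 17.0
ee_pos: [547.0, 38.5, 136.9]
ee_rot: [-180.0, -0.0, 8.0]
force: [0.5, 0.9, -2.0]
gripper_width: 43.8
gripper_force: 15.0
(225, 235) [(112, 184), (113, 180), (114, 181), (115, 185), (116, 189), (117, 192), (118, 193), (119, 192), (120, 190), (121, 188), (122, 189), (123, 192), (124, 196), (125, 199), (126, 200), (127, 188), (128, 139), (129, 76), (130, 49), (131, 48), (132, 50), (133, 51), (134, 52), (135, 53), (136, 54), (137, 56), (138, 65), (139, 80), (140, 95), (141, 105), (142, 109), (143, 111), (144, 115), (145, 153), (146, 211), (147, 232), (148, 232), (149, 231), (150, 229), (151, 220)]
(262, 280) [(112, 188), (113, 184), (114, 185), (115, 187), (116, 190), (117, 193), (118, 195), (119, 193), (120, 175), (121, 138), (122, 108), (123, 103), (124, 106), (125, 108), (126, 108), (127, 100), (128, 78), (129, 56), (130, 48), (131, 49), (132, 50), (133, 51), (134, 51), (135, 52), (136, 53), (137, 55), (138, 64), (139, 80), (140, 96), (14
[... 223 characters left out ...]
), (133, 102), (134, 104), (135, 105), (136, 106), (137, 106), (138, 106), (139, 107), (140, 107), (141, 107), (142, 106), (143, 105), (144, 104), (145, 104), (146, 105), (147, 105), (148, 104), (149, 103), (150, 103), (151, 102), (152, 101), (153, 101), (154, 102), (155, 103), (156, 105), (157, 106), (158, 107), (159, 107), (160, 107), (161, 106), (162, 105), (163, 105), (164, 105), (165, 105), (166, 105), (167, 105), (168, 106), (169, 106), (170, 107), (171, 105), (172, 103), (173, 103), (174, 104), (175, 105), (176, 105), (177, 105), (178, 105), (179, 102), (180, 96), (181, 91), (182, 88), (183, 86), (184, 85)]
[546.95436821  38.46442896 136.90158932] [ 0.52574562  0.89176091 -1.9605659 ]
```

```bash
python3 - <<'E'
from h import *
m=env.camera_model("wrist");tcp=env.state()['ee_pos']
for f in("w4","w5"):
    S=cv2.cvtColor(cv2.imread(f"pics/{f}.png"),cv2.COLOR_BGR2HSV)[...,1][120:185,315:345].mean(1)
    i=np.argmax(S[:-1]-S[1:]); print(f,120+i,S[i-2:i+4].round())
row=120+i+.5
for z in(111.5,113.5,115):
    P=plane("wrist",[(330,row)],z,m)[0];d=P-tcp;U=d[0]*u[0]+d[1]*u[1];K=P[2]-tcp[2]-19
    for ph in(9,10,11):
      c,s=np.cos(np.radians(ph)),np.sin(np.radians(ph));print(z,P.round(1),ph,"E in box",round(U*c+K*s-8,1),[round(-U*s+K*c+B,1) for B in(63.5,66.5)])
E
```

```text
w4 165 [124. 116.  81.  31.  10.   9.]
w5 143 [125. 110.  67.  22.  10.   8.]
111.5 [601.    1.  111.5] 9 E in box 32.8 [np.float64(12.1), np.float64(15.1)]
111.5 [601.    1.  111.5] 10 E in box 31.9 [np.float64(11.4), np.float64(14.4)]
111.5 [601.    1.  111.5] 11 E in box 31.0 [np.float64(10.7), np.float64(13.7)]
113.5 [601.2   1.5 113.5] 9 E in box 33.3 [np.float64(14.0), np.float64(17.0)]
113.5 [601.2   1.5 113.5] 10 E in box 32.5 [np.float64(13.3), np.float64(16.3)]
113.5 [601.2   1.5 113.5] 11 E in box 31.6 [np.float64(12.6), np.float64(15.6)]
115 [601.3   1.9 115. ] 9 E in box 33.7 [np.float64(15.5), np.float64(18.5)]
115 [601.3   1.9 115. ] 10 E in box 32.9 [np.float64(14.8), np.float64(17.8)]
115 [601.3   1.9 115. ] 11 E in box 32.0 [np.float64(14.1), np.float64(17.1)]
```

```bash
python3 -m jog '{"jaw":[30,30,30],"slide":[[-0.04,0,0.007],[0,0,0],[0,0,0]],"spin":[0,0,0]}'
python3 -m jog '{"jaw":[30,30,30],"slide":[[-0.04,0,0.007],[0,0,0],[0,0,0]],"spin":[0,0,0]}'
python3 -m jog '{"jaw":[30,30,30],"slide":[[-0.04,0,0.007],[0,0,0],[0,0,0]],"spin":[0,0,0]}'
```

```text
time_s: 17.35
ee_pos: [546.6, 38.4, 136.9]
ee_rot: [180.0, -0.1, 8.0]
force: [3.5, 0.4, -3.7]
gripper_width: 44.0
gripper_force: 15.0
time_s: 17.65
ee_pos: [546.4, 38.4, 136.9]
ee_rot: [180.0, -0.3, 8.0]
force: [5.5, 0.9, -3.8]
gripper_width: 43.7
gripper_force: 15.0
time_s: 17.95
ee_pos: [545.7, 38.2, 136.9]
ee_rot: [180.0, -0.3, 8.0]
force: [6.7, 1.0, -3.9]
gripper_width: 43.6
gripper_force: 15.0
```

```bash
python3 -m jog '{"jaw":[30,30,30],"slide":[[-0.03,0,0.07],[-0.03,0,0.07],[0,0,0]],"spin":[0,0,0]}' 10
python3 -m jog '{"jaw":[30,30,30],"slide":[[-0.04,0,0.07],[-0.04,0,0.07],[0,0,0]],"spin":[0,0,0]}'
```

```text
time_s: 18.25
ee_pos: [541.4, 37.6, 131.8]
ee_rot: [180.0, 0.0, 8.0]
force: [2.9, 0.2, -3.3]
gripper_width: 44.3
gripper_force: 10.0
time_s: 18.55
ee_pos: [538.8, 37.3, 127.8]
ee_rot: [-180.0, 0.0, 8.0]
force: [1.4, -1.4, -0.4]
gripper_width: 44.1
gripper_force: 10.0
```

```bash
python3 -m jog '{"jaw":[30,30,30],"slide":[[-0.03,0,0.06],[0,0,0],[0,0,0]],"spin":[0,0,0]}'
python3 -m jog '{"jaw":[30,30,30],"slide":[[-0.03,0,0.06],[0,0,0],[0,0,0]],"spin":[0,0,0]}'
python3 - <<'E'
from h import *
import pickle
s=env.state();m=env.camera_model("wrist");im=env.grab_frame("wrist")[:,:,::-1];cv2.imwrite("pics/w6.png",im);pickle.dump(m,open("w6.pkl","wb"))
g=cv2.cvtColor(im,cv2.COLOR_BGR2GRAY)
print([(i,int(g[i,225:235].mean())) for i in range(100,152)])
S=cv2.cvtColor(im,cv2.COLOR_BGR2HSV)[...,1][100:185,315:345].mean(1);i=np.argmax(S[:-1]-S[1:]);print("edge",100+i)
for sl in(0,3,5):
  for ph in(15,20,25,30): print(sl,ph,rows(m,s['ee_pos'],np.radians(ph),sl).round(1))
E
```

```text
time_s: 18.85
ee_pos: [538.0, 37.2, 126.1]
ee_rot: [-180.0, 0.0, 8.0]
force: [0.8, 0.2, 1.4]
gripper_width: 43.7
gripper_force: 10.0
time_s: 19.15
ee_pos: [537.2, 37.1, 123.9]
ee_rot: [-180.0, 0.0, 8.0]
force: [0.7, -0.4, -0.8]
gripper_width: 44.2
gripper_force: 10.0
[(100, 197), (101, 199), (102, 199), (103, 198), (104, 196), (105, 195), (106, 196), (107, 198), (108, 202), (109, 201), (110, 182), (111, 139), (112, 95), (113, 75), (114, 70), (115, 66), (116, 62), (117, 65), (118, 71), (119, 73), (120, 73), (121, 74), (122, 74), (123, 74), (124, 75), (125, 75), (126, 76), (127, 76), (128, 77), (129, 77), (130, 77), (131, 77), (132, 78), (133, 78), (134, 78), (135, 79), (136, 85), (137, 95), (138, 107), (139, 117), (140, 122), (141, 123), (142, 120), (143, 118), (144, 131), (145, 170), (146, 211), (147, 226), (148, 227), (149, 226), (150, 227), (151, 228)]
edge 127
0 15 [141.4 121.2]
0 20 [140.2 116.1]
0 25 [139.8 111.6]
0 30 [140.3 107.8]
3 15 [143.5 122.9]
3 20 [142.9 118.2]
3 25 [143.  114.2]
3 30 [144.1 110.9]
5 15 [145. 124.]
5 20 [144.7 119.6]
5 25 [145.3 115.9]
5 30 [146.8 113. ]
```

```bash
python3 -m jog '{"jaw":[46,50,60,70,70,70],"slide":[[0,0,0],[0,0,0],[0,0,0],[0,0,0],[0,0,0],[0,0,0]],"spin":[0,0,0,0,0,0]}'
python3 -m jog '{"jaw":[70,70,70,70,70],"slide":[[0,0,-0.1],[0,0,-0.3],[0,0,-0.5],[0,0,-0.5],[0,0,0]],"spin":[0,0,0,0,0]}'
python3 -m jog '{"jaw":[0,0,0,0,0,0,0,0],"slide":[[0,0,0],[0,0,0],[0,0,0],[0,0,0],[0,0,0],[0,0,0],[0,0,0],[0,0,0]],"spin":[0,0,0,0,0,0,0,0]}' 20
python3 - <<'E'
from h import *
im=env.grab_frame("wrist")[:,:,::-1]
cv2.imwrite("pics/w7.png",cv2.resize(im[:320],None,fx=1.56,fy=1.56,interpolation=cv2.INTER_CUBIC))
cv2.imwrite("pics/s7.png",env.grab_frame("side")[:,:,::-1])
E
```

```text
time_s: 19.8
ee_pos: [537.4, 37.2, 124.3]
ee_rot: [-180.0, 0.0, 8.0]
force: [-0.4, -0.2, -0.1]
gripper_width: 70.1
gripper_force: 0.0
time_s: 20.3
ee_pos: [539.2, 37.2, 168.9]
ee_rot: [180.0, -0.3, 8.0]
force: [0.1, 0.0, -0.3]
gripper_width: 69.8
gripper_force: 0.0
time_s: 21.1
ee_pos: [537.5, 37.1, 166.2]
ee_rot: [-180.0, -0.0, 8.0]
force: [0.1, 0.5, 1.0]
gripper_width: 8.8
gripper_force: 0.0
```

View pics/w7.png

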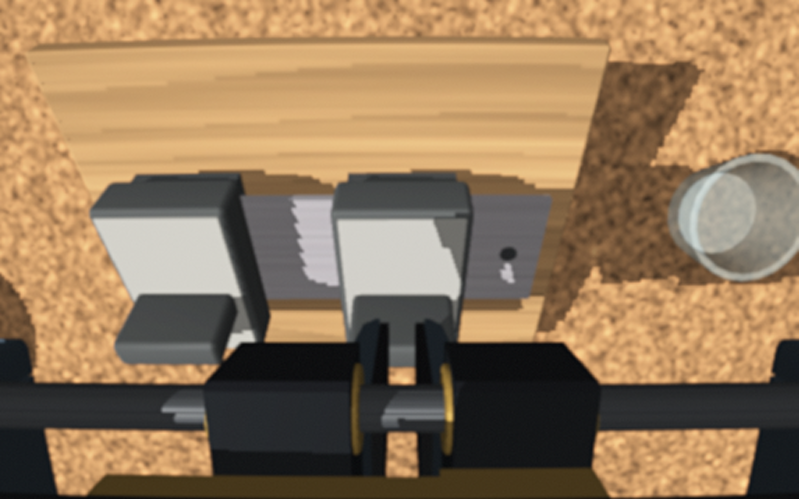

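The box hangs level with its neighbour and sits at nearly the same tilt. The closed fingers are over its bar at (405,320), so I'll push down on the bar.

```bash
python3 -m jog '{"jaw":[0,0,0,0,0,0],"slide":[[0,0,0.1],[0,0,0.1],[0,0,0.1],[0,0,0.05],[0,0,0],[0,0,0]],"spin":[0,0,0,0,0,0]}'
python3 -m jog '{"jaw":[0,0,0],"slide":[[0,0,0.05],[0,0,0.05],[0,0,0]],"spin":[0,0,0]}'
```

```text
time_s: 21.8
ee_pos: [537.5, 37.2, 155.7]
ee_rot: [-180.0, -0.0, 8.0]
force: [-0.3, -0.5, -0.4]
gripper_width: 0.5
gripper_force: 0.0
time_s: 22.1
ee_pos: [537.3, 37.1, 152.5]
ee_rot: [-180.0, 0.0, 8.0]
force: [1.0, 0.9, -0.7]
gripper_width: 0.4
gripper_force: 0.0
```

```bash
python3 -m jog '{"jaw":[0,0,0],"slide":[[0,0,0.05],[0,0,0],[0,0,0]],"spin":[0,0,0]}'
```

```text
time_s: 22.4
ee_pos: [537.5, 37.1, 151.2]
ee_rot: [-180.0, 0.0, 8.0]
force: [0.1, -0.1, 0.3]
gripper_width: 0.2
gripper_force: 0.0
```

```bash
python3 -m jog '{"jaw":[0,0,0],"slide":[[0,0,0.05],[0,0,0],[0,0,0]],"spin":[0,0,0]}'
python3 -m jog '{"jaw":[0,0,0],"slide":[[0,0,0.04],[0,0,0],[0,0,0]],"spin":[0,0,0]}'
```

```text
time_s: 22.7
ee_pos: [537.4, 37.1, 149.7]
ee_rot: [-180.0, 0.0, 8.0]
force: [0.2, -0.8, 0.6]
gripper_width: 0.6
gripper_force: 0.0
time_s: 23.0
ee_pos: [537.5, 37.1, 148.5]
ee_rot: [-180.0, 0.0, 8.0]
force: [0.6, -0.2, -0.4]
gripper_width: 0.4
gripper_force: 0.0
```

```bash
python3 -m jog '{"jaw":[0,0,0],"slide":[[0,0,0.035],[0,0,0],[0,0,0]],"spin":[0,0,0]}'
python3 -m jog '{"jaw":[0,0,0],"slide":[[0,0,0.035],[0,0,0],[0,0,0]],"spin":[0,0,0]}'
```

```text
time_s: 23.3
ee_pos: [537.4, 37.1, 147.5]
ee_rot: [-180.0, 0.0, 8.0]
force: [-0.7, 0.4, 1.1]
gripper_width: 0.3
gripper_force: 0.0
time_s: 23.6
ee_pos: [537.4, 37.1, 146.4]
ee_rot: [-180.0, 0.0, 8.0]
force: [0.5, 0.8, -0.1]
gripper_width: 0.5
gripper_force: 0.0
```

```bash
python3 -m jog '{"jaw":[0,0,0],"slide":[[0,0,0.035],[0,0,0],[0,0,0]],"spin":[0,0,0]}'
```

```text
time_s: 23.9
ee_pos: [537.6, 37.1, 145.8]
ee_rot: [180.0, -0.0, 8.0]
force: [-0.9, -0.6, 3.9]
gripper_width: 0.4
gripper_force: 1.9
```

```bash
python3 -m jog '{"jaw":[0,0,0],"slide":[[0,0,0.035],[0,0,0],[0,0,0]],"spin":[0,0,0]}'
python3 -m jog '{"jaw":[0,0,0],"slide":[[0,0,0.03],[0,0,0],[0,0,0]],"spin":[0,0,0]}'
```

```text
time_s: 24.2
ee_pos: [537.9, 37.2, 145.6]
ee_rot: [180.0, -0.1, 8.0]
force: [-1.0, -0.5, 8.5]
gripper_width: 0.8
gripper_force: 4.2
time_s: 24.5
ee_pos: [538.1, 37.2, 145.4]
ee_rot: [180.0, -0.1, 8.0]
force: [-2.6, -0.2, 12.1]
gripper_width: 0.5
gripper_force: 6.1
```

```bash
python3 -m jog '{"jaw":[0,0,0,0,0,0,0,0,0,0],"slide":[[0,0,-0.1],[0,0,-0.3],[-0.3,0,-0.7],[-0.7,0,-0.7],[-0.8,0,-0.7],[-0.8,0,-0.4],[-0.4,0,0],[0,0,0],[0,0,0],[0,0,0]],"spin":[0,0,0,0,0,0,0,0,0,0]}'
python3 - <<'E'
from h import *
import pickle
pickle.dump(env.camera_model("wrist"),open("w8.pkl","wb"))
im=env.grab_frame("wrist")[:,:,::-1];cv2.imwrite("pics/w8.png",im)
cv2.imwrite("pics/w8c.png",cv2.resize(im[:200,60:400],None,fx=2.3,fy=2.3,interpolation=cv2.INTER_CUBIC))
E
```

```text
time_s: 25.5
ee_pos: [448.9, 24.7, 229.6]
ee_rot: [-180.0, 0.1, 8.0]
force: [0.1, 0.1, -0.7]
gripper_width: 0.3
gripper_force: 0.0
```

View pics/w8c.png

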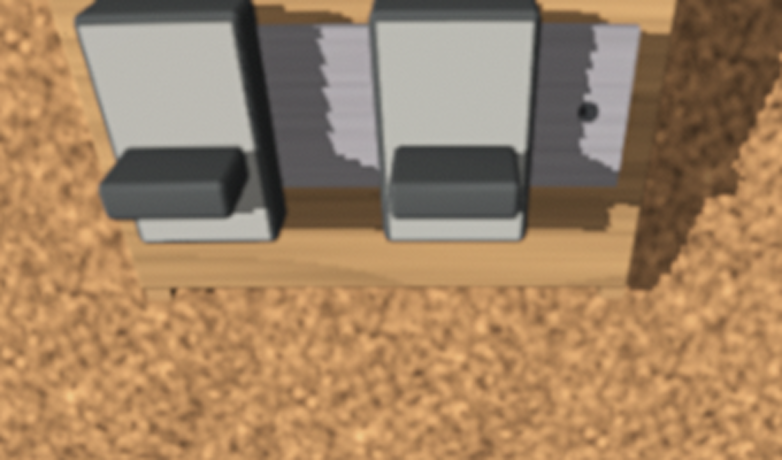

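The loose box now matches the neighbour row for row: bars at crop rows 147–217, lower rims at row 241, both square on the rail. The 12 N push met a hard stop at flush height, and the gripper is clear of the box.

```bash
python3 -c "
from workcell import env
print(env.job_done())"
```

```text
the job is handed in; nothing more can be done
None
```

The box is hooked on the rail beside its neighbour, pushed flush, released and handed in. The last wrist picture shows it level with the neighbour, but I could not read the clip joint itself and no verdict came back.

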